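# Refit the volume knob of a desk radio and hold it pressed

### The job

The volume knob has come off the desk radio: pick it up from the desk, turn it so that the flat in its hole matches the flat on the bare D-shaft, and push it fully home. Then turn the volume all the way down, anticlockwise seen from above, to its stop, press the knob in to the bottom of its travel to switch the radio on, and keep it pressed: finish while still holding the knob down with the fingers. Leave the sticky pad, the eraser and the staple box where they are.

Things in the scene. Friction and masses are not known exactly. Their poses are not given: they have to be found in the camera images.
- radio: ivory desk radio, 100 (x) x 170 (y) x 72 mm high, fixed; origin: centre of its underside, front faces its -x. On its black top: a fitted tuning knob on the +y side (38 high, not used), the bare volume shaft on the -y side, ringed by white dots 27 from its axis (red dot: lower stop). Keys under 3 high between; folded aerial, 8 high, at the back. Left of it a monitor on a stand 160 high
- knob_mid (a point): loose volume knob, black, round, ribbed, 34 dia x 32 high, 90 g, standing on the desk, hole down; this is its centre, 16 above its underside. z up, x along the white pointer line on its top. The hole is a D, 13 deep, 13 dia, its flat on the pointer's side, 3.5 from the axis; mouth chamfered 1.2. May be gripped across in any direction
- knob_foot (a point): centre of the knob's underside, on its axis; same axes as knob_mid
- knob_mark (a point): outer end of the white pointer line on the knob's top: 15 from the axis along the knob's x, 32 above its underside
- shaft_tip (a point): centre of the tip of the bare steel D-shaft, 22 above the radio's top when not pressed. 12 dia, flat 3 from the axis, D 15 long above a black collar (14 dia, 7 high). z up, x points out of the flat: the knob fits when its x points the same way (within about 5 degrees; play 0.5 all round). Home, the hole's end sits on the tip: knob_foot 13 below, knob_mid 3 above it
- volume (a joint): angle of the shaft, rad: 0 = fully down, at the lower stop (shaft_tip's x and the pointer then point to the red dot); grows clockwise seen from above, to 4.71. At the start 0.55 to 1.3: the knob has to turn anticlockwise by that much plus up to 0.3 of play. Held by friction (0.006 N m); turns with the knob
- power_press (a joint): push switch under the shaft, in m: 0 = out, 0.0035 = pressed to the bottom; the shaft sinks with it. A spring pushes it back: 3 N to start, 7 N at the bottom. The knob's weight does not press it
- sticky_pad_mid (a point): centre of a loose yellow sticky pad 77 x 77 x 13, flat on the desk right of the radio; leave it
- eraser_mid (a point): centre of a loose blue and white eraser 22 x 55 x 12, on the desk beyond the knob, to the right; leave it
- staple_box_mid (a point): centre of a loose red and white staple box 42 x 88 x 27, on the desk in front of the radio, left of the knob; leave it
Not all that is in view belongs to the job. Of the things that look like the part that bears knob_mid, take the one that is farthest to the robot's left at the start. What is shaped like the radio but orange is not meant.

How it is judged:
By the outcome, as a careful person would: the job done as asked, in the order asked, and still so for the second after the job is handed in, while the arm keeps its last pose, push and grip.
It also fails if it takes over 54 s, if anything falls off the work surface, if the arm or the gripper's body presses on something with over 40 N, if the wrist force passes 120 N, or if a joint passes its speed limit or range.

### The arm

A 7-joint arm with a two-finger parallel gripper is mounted at the origin on the work surface; the furniture and walls round the work are solid. World frame = base frame: x ahead of the robot, y to its left, z up, the work surface at z = 0. Lengths are in mm, angles in rad, forces in N, time in s.
With the tool pointing down it reaches from about 400 to 900 mm from the base axis. Payload 5.6 kg.
Tool frame: the origin (TCP) lies midway between the tips of the shut fingers; the grasp point (between the pads) lies 19 mm behind it (ctrl.pinch_z is the z of the grasp point in the tool frame, in mm); z points along the fingers, y is the line along which they close (so a half turn about z gives the same grasp; the last joint's range is limited). The gripper opens to 92 mm and grips with 3 to 60 N. Pads are 20 mm wide; open, the fingers measure 128 mm over their backs; the gripper's body (75 mm by 189 mm) begins 69 mm behind the grasp point.
Start: joints at [-1.222, 0.468, -0.012, 1.603, 0.006, 1.071, -0.056], TCP at [248.247, 600.736, 179.292] pointing down, gripper open.
Joint ranges: [-2.53, 2.53], [-0.31, 2.02], [-1.57, 1.55], [0.28, 2.44], [-1.29, 4.43], [0.15, 1.84], [-2.92, 2.92]. Speed limits (rad/s): [2.57, 2.57, 3.14, 3.14, 3.14, 3.14, 3.14].

### API

Orientations are given as [roll, pitch, yaw] about the fixed x, y, z axes, in that order (R = Rz(yaw) Ry(pitch) Rx(roll)).
In Python, from cell import ctrl, capture, finder gives the robot as it stands.
- The arm moves only by the shell command python3 -m crank 'ROWS' [OPENING] [FORCE]. ROWS is JSON, a list of rows, each a list of 6 numbers: the shift along the world's x, y, z in cm, then the turn, a rotation vector about the world's x, y, z in degrees. A call has 1 to 20 rows; each row is the pose to reach, as a shift and turn from the pose commanded when the call began; what a row does not reach only later rows make up. A row lasts 1/10 s, in which the tool goes at most 50 mm and 8.59 degrees, less where a joint would pass 70% of its speed; a pose out of reach is approached as far as the arm can. A call with a gripper value outside its range is refused whole. OPENING is the finger opening in cm, from 0 to 9.19, set as the call begins (- or left out, the last holds). The fingers move at their own pace and stop on an object; FORCE is the grip in N (left out, the last holds). Time passes only in rows, so rows that repeat a pose let the fingers close. It gives the time, the measured TCP pose, the force, the opening and the grip force at its end, in the units of the state.
- ctrl.read_state(): the state, without advancing time (a new reading comes with each control period).
- capture(name): name is "scene" or "top" or "wrist"; returns a dict with "img" (384x512x3 uint8, red, green, blue), "depth" (384x512 float32, mm along the optical axis (not along the pixel's ray), 0 where there is no reading), "K" (3x3 intrinsics, pixels), "R" (3x3) and "t" (3): a world point X has camera coordinates R X + t. Camera axes: x right, y down, z forward; pixel columns grow to the right and rows downward; lengths in mm; the calibration is good to about 2 mm. A picture is of the moment at which its call begins.
- ctrl.sign_off(): hands the job in; it is judged then, once.
Trained networks look in the newest picture that a camera, given by its name, has taken for a name from the list of things; names that differ only in an ending like _2 or _b are one class to them, and where a whole thing is asked for, a point or a joint stands for the part that bears it (a point fixed in the world has none). Each returns a list of dicts, best first, with "conf" (0 to 1); they miss things now and then, are a little off and sometimes report something else, mostly with a low value. They report only what shows in the picture. A call takes as long as a camera call. They do not tell look-alikes from the thing itself.
- finder.find_in(name, camera): "point" ([column, row] in pixels, amid what is visible of it).
- finder.trace(name, camera): "region" (384x512 bool, what is visible of it) and "point" ([column, row] in pixels, amid what is visible of it).
The state is a dict: "time_s": time; "joint_pos": joint angles; "joint_vel": joint speeds; "tau": joint torques, N m; "eef_pos": TCP position; "tool_rot": TCP orientation; "force": force on the tool from outside, world axes, zero at the start; "wrist_torque": the same for the moment, N m; "finger_gap": finger opening in mm; "gripper_force": force on a finger pad.
Only numpy, scipy, OpenCV 4.12 (cv2) and the standard library are available. Lean on these libraries where they do the work, as an engineer would, in place of code of your own. Each camera call takes 0.05 s, during which the arm holds its last target. There are 200 camera calls.

## Working session

There is one attempt and no reset: what is moved stays moved. The work goes in short steps, Python scripts to look and compute and a shell command to move; the robot and the scene stay as the last step left them, time stands still between calls to the robot, and variables do not carry over. Pictures are saved under pics/ and viewed, at most 10 in all, crops included, and the job is handed in when it is done.

```bash
mkdir -p pics; ls
cat > h.py <<'E'
import numpy as np, cv2
from cell import ctrl, capture, finder
def save(c,name,crop=None,s=1):
    im=c['img'][:,:,::-1]
    if crop: im=im[crop[1]:crop[3],crop[0]:crop[2]]
    cv2.imwrite('pics/'+name,cv2.resize(im,None,fx=s,fy=s,interpolation=cv2.INTER_CUBIC))
def ray(c,p):
    d=c['R'].T@np.linalg.inv(c['K'])@np.array([p[0],p[1],1.]); return -c['R'].T@c['t'],d
def onz(c,p,z):
    o,d=ray(c,p); return o+d*(z-o[2])/d[2]
def dep(c,p):
    u,v=int(round(p[0])),int(round(p[1])); z=c['depth'][v,u]; o,d=ray(c,p); return o+d*z
def proj(c,X):
    q=c['K']@(c['R']@np.array(X,float)+c['t']); return q[:2]/q[2]
def cloud(c):
    v,u=np.mgrid[:384,:512]; d=c['depth']
    P=np.stack([u*d,v*d,d],-1)@np.linalg.inv(c['K']).T
    return (P-c['t'])@c['R']
E
python3 - <<'E'
from h import *
ims=[]
for n in ['scene','top','wrist']:
    c=capture(n); ims.append(c['img'][:,:,::-1]); 
    print(n,'campos',(-c['R'].T@c['t']).round())
    for t in ['knob_mid','shaft_tip','radio','sticky_pad_mid','eraser_mid','staple_box_mid']:
        for r in finder.find_in(t,n)[:5]: print(t,np.round(r['point']),round(r['conf'],2),dep(c,r['point']).round())
cv2.imwrite('pics/a.png',ims[0]);cv2.imwrite('pics/b.png',cv2.resize(ims[1],None,fx=1.5,fy=1.5))
cv2.imwrite('pics/w.png',ims[2])
E
```

```text
pics
scene campos [1008.   59.  989.]
knob_mid [162. 182.] 0.61 [ 511. -376.   30.]
knob_mid [182. 179.] 0.52 [ 486. -323.   32.]
knob_mid [173. 159.] 0.47 [ 424. -380.   25.]
radio [253. 245.] 0.79 [643. -61.  72.]
radio [399. 164.] 0.61 [307. 263.  98.]
radio [182. 181.] 0.52 [ 494. -320.   33.]
sticky_pad_mid [185. 246.] 0.97 [ 672. -244.    9.]
eraser_mid [185. 243.] 0.74 [ 664. -246.   11.]
eraser_mid [142. 212.] 0.52 [ 609. -399.   11.]
staple_box_mid [258. 179.] 0.77 [ 421. -113.   26.]
top campos [ 379. -110. 1384.]
knob_mid [333. 199.] 0.64 [ 486. -305.   31.]
knob_mid [357. 220.] 0.58 [ 419. -379.   34.]
radio [256. 158.] 0.93 [607. -68.  77.]
radio [163. 264.] 0.7 [287. 218.  66.]
sticky_pad_mid [310. 141.] 0.68 [ 673. -241.   11.]
eraser_mid [359. 162.] 0.65 [ 604. -393.   15.]
staple_box_mid [271. 222.] 0.84 [ 413. -112.   28.]
wrist campos [180. 630. 385.]
radio [ 49. 256.] 0.86 [254. 306.  22.]
```

View pics/a.png

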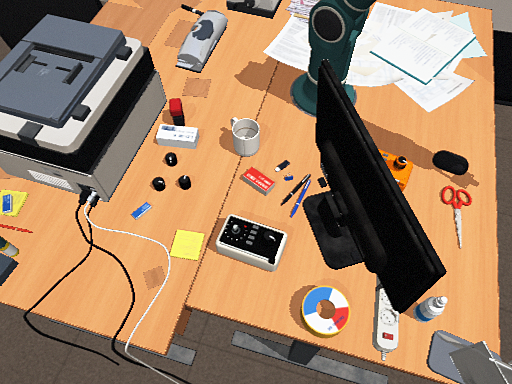

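View pics/b.png

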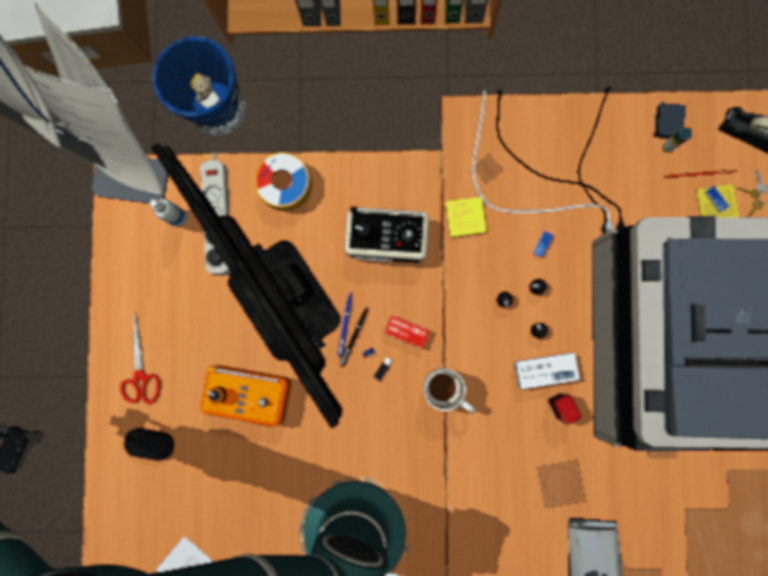

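Three look-alike loose black knobs: scene (182,181), (162,183), (173,159), which are top px (337,199), (359,191), (359,220). The one farthest left (largest y) is top (337,199), at about (486,-315). Of the radios, the ivory one is at top (257,157) and the orange one at (163,264) is to be ignored. The monitor lies in the arm's path, so I'll measure it.

Run:
```python
from h import *
t=capture('top');s=capture('scene')
save(t,'c.png',(215,125,375,240),5)
for c in (t,s):
    P=cloud(c).reshape(-1,3); P=P[(c['depth'].ravel()>0)]
    # height map max over grid for monitor region & corridor
    g=np.zeros((9,14),int)
    for i in range(9):
        for j in range(14):
            m=(P[:,0]>=100*i-0)&(P[:,0]<100*i+100)&(P[:,1]<700-100*j)&(P[:,1]>=600-100*j)
            g[i,j]=np.percentile(P[m,2],99.5) if m.sum()>5 else -1
    print('rows x=0..800, cols y from 600-700 down');print(g)
print({k:np.round(v,3) for k,v in ctrl.read_state().items()})
# knob: top & scene triangulation
def tri(p,q):
    A=[];b=[]
    for c,x in((t,p),(s,q)):
        o,d=ray(c,x);d/=np.linalg.norm(d);M=np.eye(3)-np.outer(d,d);A.append(M);b.append(M@o)
    return np.linalg.solve(sum(A),sum(b))
T=finder.trace('knob_mid','top');S=finder.trace('knob_mid','scene')
for r in T: print('T',r['point'],r['conf'])
for r in S: print('S',r['point'],r['conf'])
for r in T:
  for q in S:
    x=tri(r['point'],q['point']); e=np.linalg.norm(proj(t,x)-r['point'])
    if e<3: print(x.round(1),e)
```

```text
rows x=0..800, cols y from 600-700 down
[[ -1   8   7   7   6  10 540 387   8   7   6  73  66   6]
 [ -1 348  40 717 767 750 594  10   6   6   6 102   8   6]
 [ -1 349  36  67 108  88 367 353  94  94   6 148 306 306]
 [ -1   7  13  59 104  75 368  13  95  94  45 145 307 307]
 [ -1   6   8   7  14 368 364  32  32   7  37 130 313 301]
 [ -1   8   7  61 367 367 145  77  75   6  35  15 304 304]
 [ -1   6   8 139 368  54  75 113  92  18  14  16 266 271]
 [ -1 438 543 361 366  55  50   7   7  12  10  11  12  81]
 [143 325 548 336   6   6   7   7   8   9  12   7   9  97]]
rows x=0..800, cols y from 600-700 down
[[  -1    3    3    3    4    7  406  371    9    4    4   72   67    5]
 [  -1    3   41   32    4    3    2    8    3    4    4    4  143   -1]
 [  -1    4   33   64  107   -1  365  362   93   94    4  134  305  305]
 [  -1    3   11   55  107   -1  365   15   94   93   43   45  305  305]
 [  -1    4    7    3   -1  365  364   29   30    4   34   30  312  300]
 [  -1    3    3   -1  366  365  147   75   74    4   35   29  303  302]
 [-731    3    5  139  365  180   71  111   94   1
[... 211 characters left out ...]
 array([-1.222,  0.467, -0.012,  1.603,  0.006,  1.071, -0.056]), 'joint_vel': array([-0.001,  0.   ,  0.002,  0.001,  0.   ,  0.001,  0.001]), 'tau': array([ 1.0000e-03, -5.2042e+01, -1.2000e-02, -2.4406e+01, -5.7000e-02,
        1.1000e-02,  0.0000e+00]), 'eef_pos': array([248.239, 600.749, 179.31 ]), 'tool_rot': array([3.142, 0.   , 2.75 ]), 'force': array([-0.387, -0.475,  0.283]), 'wrist_torque': array([ 0.002,  0.016, -0.04 ]), 'gripper_force': np.float64(0.0), 'finger_gap': np.float64(91.864)}
T [338.9, 199.8] 0.63
T [358.0, 219.8] 0.53
T [356.9, 188.8] 0.45
S [181.9, 181.0] 0.62
S [170.4, 160.7] 0.48
[ 483.6 -327.8   13.9] 0.24041256314846693
[ 421.  -389.7    7. ] 0.9237988780666574
```

View pics/c.png

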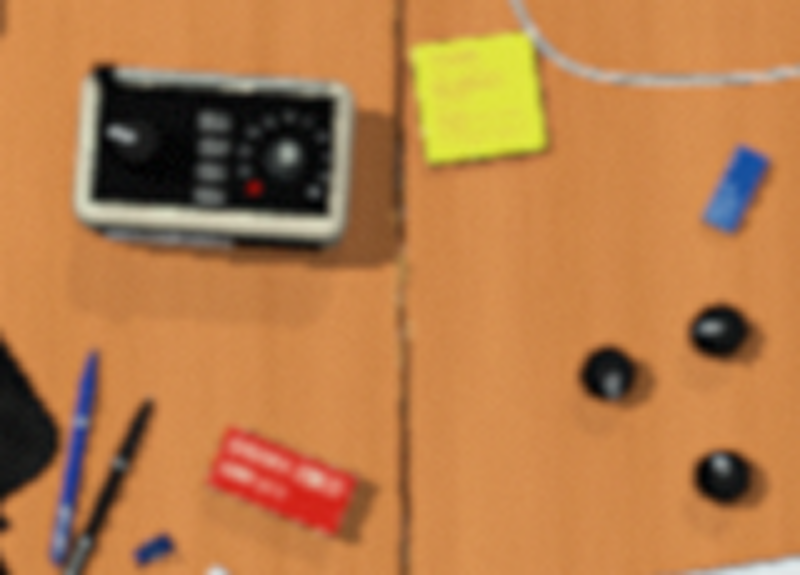

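The crop shows the knob I want at crop (608,373), i.e. top (337,199). Its pointer aims towards the robot. The other two knobs are at (720,330) and (722,476). The ivory radio has its shaft at (288,155) and its red dot at (253,188). The monitor is 368 mm high, so I'll cross above it in an arc.

```bash
python3 -m crank '[[0,0,5,0,0,0],[0,0,10,0,0,0],[0,0,15,0,0,0],[0,0,20,0,0,0],[0,0,25,0,0,0],[0,0,29,0,0,0],[3,-3,29,0,0,-3],[6,-6,29,0,0,-6],[9.5,-9,29,0,0,-9],[13,-12,29,0,0,-12],[16,-15,29,0,0,-16],[19.5,-17.5,29,0,0,-19],[23,-20,29,0,0,-22],[25,-24,29,0,0,-25],[27,-28,29,0,0,-28],[29,-32,29,0,0,-32],[31,-36.5,29,0,0,-36],[33,-41,29,0,0,-39],[35,-45,29,0,0,-42],[37,-49.5,29,0,0,-45]]' 6 20
python3 -c "
from h import *
s=ctrl.read_state();print(s['time_s'],s['eef_pos'],s['tool_rot'],s['joint_pos'].round(2) if hasattr(s['joint_pos'],'round') else s['joint_pos'])"
```

```text
time_s: 3.25
eef_pos: [618.6, 104.7, 469.5]
tool_rot: [3.141, -0.001, 1.963]
force: [0.3, 0.6, 0.1]
finger_gap: 59.9
gripper_force: 0.0
3.25 [618.63168417 104.65016377 469.53704894] [ 3.14092499e+00 -5.18364364e-04  1.96340147e+00] [-0.51  0.3   0.42  1.22 -0.12  1.64  0.27]
```

```bash
python3 -m crank '[[0,-5,0,0,0,-6],[-0.3,-10,0,0,0,-12],[-0.6,-15,0,0,0,-18],[-0.9,-19,-3,0,0,-24],[-1.2,-23,-7,0,0,-30],[-1.5,-26,-11,0,0,-34],[-1.5,-28,-15,0,0,-34],[-1.5,-28.5,-19,0,0,-34],[-1.5,-28.5,-20,0,0,-34],[-1.5,-28.5,-20,0,0,-34]]'
python3 - <<'E'
from h import *
c=capture('wrist');np.savez('r1.npz',**c)
print((-c['R'].T@c['t']).round(),c['R'][2].round(3))
for t in ['shaft_tip','volume','radio','knob_mid']:
    for r in finder.trace(t,'wrist')[:4]: print(t,r['point'],round(r['conf'],2),dep(c,r['point']).round(1),r['region'].sum())
save(c,'d.png',None,1.5)
E
```

```text
time_s: 4.25
eef_pos: [602.8, -178.3, 268.3]
tool_rot: [-3.139, -0.0, 1.372]
force: [-0.4, -0.5, 0.9]
finger_gap: 60.0
gripper_force: 0.0
[ 617. -106.  474.] [-0.053 -0.253 -0.966]
volume [253.7, 68.4] 0.39 [618.6 -64.   75. ] 11383
volume [256.7, 114.4] 0.38 [ 611.7 -117.4   93.7] 53
radio [255.1, 68.0] 0.6 [620.4 -63.8  74. ] 11359
knob_mid [210.7, 253.3] 0.63 [ 497.4 -313.6   31.7] 137
```

View pics/d.png

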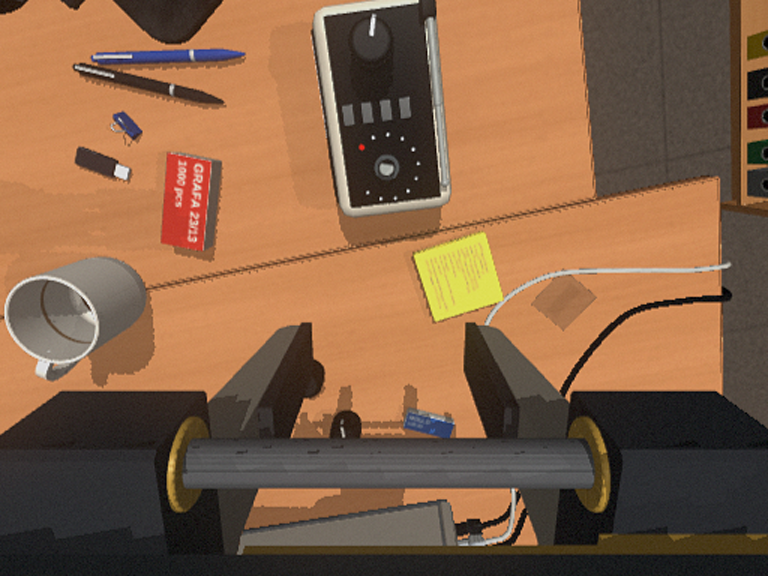

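From the wrist at this height, the radio's shaft is at (257,112) in image pixels (386,168 in the view) and the red dot is at (361,147) in the view. The chosen knob is at (313,378) in the view and is partly hidden by the finger. I'll go lower beside the radio for a close second view of the shaft.

```bash
python3 -m crank '[[1,-2,-5,0,0,0],[1,-2,-10,0,0,0],[1,-2,-14,0,0,0],[1,-2,-18,0,0,0],[1,-2,-19,0,0,0],[1,-2,-19,0,0,0],[1,-2,-19,0,0,0]]'
python3 - <<'E'
from h import *
c=capture('wrist');np.savez('r2.npz',**c)
print((-c['R'].T@c['t']).round(),c['R'][2].round(3),c['K'][0])
for t in ['shaft_tip','radio']:
    for r in finder.trace(t,'wrist')[:4]: print(t,r['point'],round(r['conf'],2),dep(c,r['point']).round(1),r['region'].sum())
P=cloud(c);m=(P[...,2]>90)&(P[...,2]<98)&(abs(P[...,0]-612)<25)&(abs(P[...,1]+117)<25)
print('tip cloud',m.sum(),P[m].mean(0),P[m].min(0),P[m].max(0))
h=c['img'].astype(int);rd=(h[...,0]>150)&(h[...,1]<70)&(h[...,2]<70)&(abs(P[...,2]-72)<6)
if rd.sum(): print('red',P[rd].mean(0),rd.sum())
u,v=proj(c,[612,-117,94]);print(u,v)
u,v=int(u),int(v);save(c,'e.png',(u-50,max(v-50,0),u+50,v+50),6)
E
```

```text
time_s: 5.2
eef_pos: [615.2, -199.8, 81.9]
tool_rot: [3.138, 0.0, 1.371]
force: [1.6, -0.4, 0.4]
finger_gap: 60.1
gripper_force: 0.0
[ 628. -127.  288.] [-0.047 -0.255 -0.966] [309.53146888   0.         258.589655  ]
shaft_tip [230.7, 92.0] 0.69 [ 614.1 -117.2   94.6] 275
radio [231.4, 68.5] 0.79 [ 616.1 -101.8   72.2] 21447
tip cloud 263 [ 612.71749663 -115.91520789   94.57366978] [ 607.22236706 -120.67306464   90.05224849] [ 618.74321442 -110.2277733    96.90534066]
red [595.57209658 -94.63447867  73.14023996] 45
227.370622352027 92.39450283530324
```

View pics/e.png

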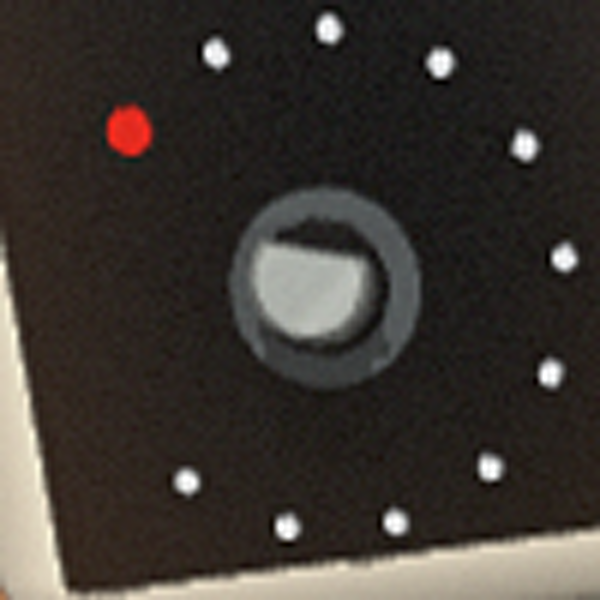

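The close crop shows the D-tip at about (310,290) with its flat facing up and slightly right, which is about +y. The red dot is at (128,130) and the white dots form a ring. I'll fit the axis from the dots and the D.

```bash
cat > shaft.py <<'E'
from h import *
from scipy.optimize import least_squares
for f in ('r2.npz','r1.npz'):
    c=dict(np.load(f)); h=c['img'].astype(int); P=cloud(c)
    X0=np.array([613,-116.])
    vv,uu=np.mgrid[:384,:512]
    Z=np.array([onz(c,(u,v),72) for u,v in zip(uu.ravel(),vv.ravel())]).reshape(384,512,3)
    r=np.hypot(Z[...,0]-X0[0],Z[...,1]-X0[1])
    m=((h.sum(-1)>330)|((h[...,0]>120)&(h[...,1]<90)))&(r>22)&(r<33)
    n,l,st,ce=cv2.connectedComponentsWithStats(m.astype(np.uint8))
    D=[];
    for i in range(1,n):
        if st[i,4]>150 or st[i,4]<2: continue
        k=l==i; w=h[k].sum(-1)-200
        p=(Z[k][:,:2]*w[:,None]).sum(0)/w.sum(); rd=h[k][:,1].mean()<90; D.append((*p,rd,st[i,4]))
    D=np.array(D); 
    s=least_squares(lambda q:np.hypot(D[:,0]-q[0],D[:,1]-q[1])-27,X0,loss='soft_l1',f_scale=.5)
    a=s.x; print(f,len(D),'axis dots z72',a.round(2),'res',s.fun.round(1)); red=D[D[:,2]>0]; print('red ang',np.degrees(np.arctan2(red[:,1]-a[1],red[:,0]-a[0])))
    Zt=np.array([onz(c,(u,v),94) for u,v in zip(uu.ravel(),vv.ravel())]).reshape(384,512,3)
    r=np.hypot(Zt[...,0]-X0[0],Zt[...,1]-X0[1]); m=(h.sum(-1)>390)&(r<11)
    cn,hi=cv2.findContours(m.astype(np.uint8),0,2); k=max(cn,key=cv2.contourArea)
    mm=np.zeros((384,512),np.uint8);cv2.drawContours(mm,[k],-1,1,-1); mm=mm>0
    sc=c['K'][0,0]/np.linalg.norm(c['R']@np.r_[X0,94]+c['t'])
    # soft D model fit
    win=cv2.dilate(mm.astype(np.uint8),np.ones((7,7)))>0
    I=np.clip((h.sum(-1)[win]-150)/(np.percentile(h.sum(-1)[mm],50)-150),0,1); Q=Zt[win][:,:2]
    def md(q):
        x=Q-q[:2];n=np.array([np.cos(q[2]),np.sin(q[2])])
        d=np.minimum(6-np.hypot(*x.T),3-x@n); return 1/(1+np.exp(-d*sc*2))
    best=min((least_squares(lambda q:md(q)-mm[win],[*Zt[mm][:,:2].mean(0),t]) for t in np.radians([60,80,100,120])),key=lambda s:s.cost)
    print('tip',best.x[:2].round(2),'flat ang',np.degrees(best.x[2]).round(1),'area',mm.sum()/sc**2,'expect',113*.8,'cost',best.cost)
E
python3 shaft.py
```

```text
r2.npz 11 axis dots z72 [ 612.55 -114.66] res [-0.3 -0.4 -0.2 -0.5 -0.2 -0.1 -0.2 -0.2 -0.7 -0.3 -0.4]
red ang [130.27320117]
tip [ 612.91 -114.57] flat ang 69.2 area 84.7526889511 expect 90.4 cost 16.318037728996433
r1.npz 12 axis dots z72 [ 612.63 -114.5 ] res [-0.2 -0.4 -0.2 -0.6 -0.1  0.  -0.4 -1.  -0.6 -0.7 -0.5  4.6]
red ang [129.6854435]
tip [ 612.99 -114.34] flat ang 69.8 area 77.11191057084187 expect 90.4 cost 4.7413112857110145
```

```bash
python3 -m crank '[[-2,-2,4,0,0,0],[-5,-6,4,0,0,0],[-8,-10,4,0,0,0],[-11,-14,4,0,0,0],[-14,-18,4,0,0,0],[-14.5,-18.5,4,0,0,0],[-14.5,-18.5,4,0,0,0],[-14.5,-18.5,4,0,0,0]]'
python3 - <<'E'
from h import *
c=capture('wrist');np.savez('k1.npz',**c)
for r in finder.trace('knob_mid','wrist')[:4]: print(r['point'],round(r['conf'],2),dep(c,r['point']).round(1),r['region'].sum(),onz(c,r['point'],25).round(1))
u,v=proj(c,[488,-318,30]).astype(int);print(u,v,(-c['R'].T@c['t']).round())
save(c,'f.png',(max(u-130,0),max(v-70,0),u+130,v+110),3)
E
```

```text
time_s: 6.15
eef_pos: [469.9, -383.1, 120.0]
tool_rot: [3.14, -0.001, 1.373]
force: [1.1, 0.6, 0.0]
finger_gap: 60.2
gripper_force: 0.0
[212.4, 192.1] 0.77 [ 422.9 -383.8   33.7] 1062 [ 421.1 -386.    25. ]
[258.3, 111.3] 0.62 [ 482.3 -317.    34.2] 1006 [ 482.2 -317.2   25. ]
[298.1, 174.3] 0.57 [ 508.4 -382.7   33.9] 1051 [ 509.1 -384.9   25. ]
264 111 [ 483. -310.  326.]
```

View pics/f.png

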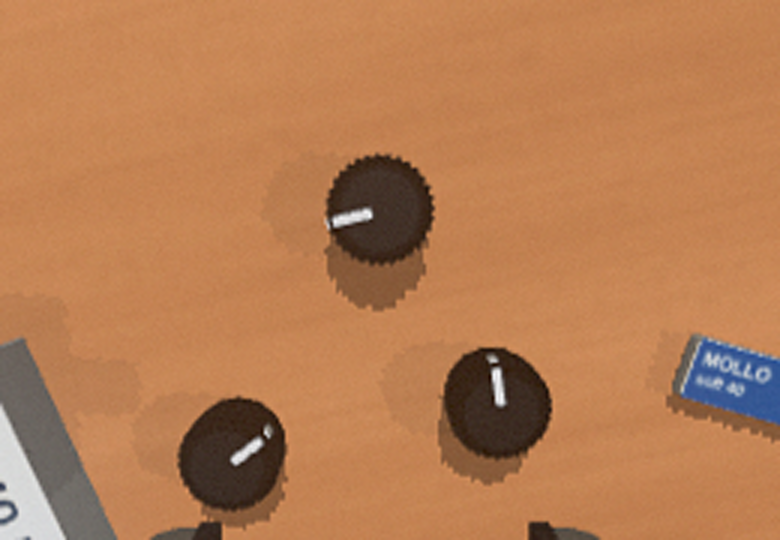

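The target knob, the leftmost and ribbed one, is at crop (380,210), with its pointer aiming at crop (330,222), towards the robot. The other two, at (233,453) and (498,402), look smooth, which supports the choice. Next I'll compute its centre and pointer angle.

Run:
```python
from h import *
from scipy.optimize import least_squares
c=capture('wrist'); h=c['img'].astype(int); P=cloud(c)
near=np.hypot(P[...,0]-482,P[...,1]+317)<24
top=near&(P[...,2]>27)
vv,uu=np.nonzero(top)
Q=np.array([onz(c,(u,v),32) for u,v in zip(uu,vv)])[:,:2]
cc,r=cv2.minEnclosingCircle(Q.astype(np.float32)); print('top depth med',np.median(P[top][:,2]),'circle',cc,r,'mean',Q.mean(0),'area-r',len(Q))
# dark outline contour on plane 32, using trace from finder
dk=(h.sum(-1)<170)&near
w=near&(h.sum(-1)>330)&(P[...,2]>22)&(abs(h[...,0]-h[...,2])<60)
v,u=np.nonzero(w);W=np.array([onz(c,a,32) for a in zip(u,v)])[:,:2];print('white n',len(W),W.mean(0))
d=W-W.mean(0);_,s,vt=np.linalg.svd(d,full_matrices=False);e=vt[0];
if e@(W.mean(0)-Q.mean(0))<0:e=-e
print('line ang',np.degrees(np.arctan2(e[1],e[0])),'from centre',[np.degrees(np.arctan2(*(W.mean(0)-q)[::-1])) for q in (np.array(cc),Q.mean(0))], 'ext',(d@e).min(),(d@e).max())
# blob of top
far=[r['point'] for r in finder.find_in('knob_mid','top')]; t=capture('top')
o,dd=ray(c,proj(c,[*Q.mean(0),32])); print('top proj pred',proj(t,[*Q.mean(0),32]),far)
s=ctrl.read_state();print(s['eef_pos'],s['tool_rot'],s['joint_pos'])
```

```text
top depth med 33.98910336946025 circle (442.9923400878906, -453.4810791015625) 319.0599670410156 mean [ 476.49746207 -356.18835279] area-r 1826
white n 83 [ 452.34382868 -332.78122345]
line ang -166.59439599229452 from centre [np.float64(85.56973301286911), np.float64(135.89922905721306)] ext -254.353090654535 159.48821816034658
top proj pred [349.22308113 201.46578793] [[358.5, 219.4]]
[ 469.46577375 -382.87599433  119.23923837] [ 3.14146049e+00 -3.50685199e-04  1.37367776e+00] [ 0.20004409  0.50125875  0.57252929  1.79793999 -0.3290464   0.93860649
  0.71651712]
```

```bash
cat > kn.py <<'E'
from h import *
def knob(c,x,y,z=32,zt=3,rad=24):
    h=c['img'].astype(int); P=cloud(c)
    near=(np.hypot(P[...,0]-x,P[...,1]-y)<rad)&(c['depth']>0)&(abs(P[...,2]-z-1)<5)
    v,u=np.nonzero(near); Q=np.array([onz(c,a,z) for a in zip(u,v)])[:,:2]
    (cx,cy),r=cv2.minEnclosingCircle(Q.astype(np.float32))
    w=near&(h.sum(-1)>300)&(abs(h[...,0]-h[...,2])<60)
    v,u=np.nonzero(w);W=np.array([onz(c,a,z) for a in zip(u,v)])[:,:2]
    m=W.mean(0);d=W-m;e=np.linalg.svd(d,full_matrices=False)[2][0]
    k=np.array([cx,cy])
    if e@(m-k)<0:e=-e
    print('z',np.median(P[near][:,2]).round(1),'circ',k.round(2),round(r,2),'mean',Q.mean(0).round(2),'white',len(W),m.round(1),'line',np.degrees(np.arctan2(e[1],e[0])).round(1),'c2w',np.degrees(np.arctan2(*(m-k)[::-1])).round(1),'ext',(d@e).min().round(1),(d@e).max().round(1), 'r of mark',np.hypot(*(m-k)).round(1))
E
python3 - <<'E'
from kn import *
knob(dict(np.load('k1.npz')),482,-317)
t=capture('wrist');knob(t,482,-317)
E
```

```text
z 32.9 circ [ 483.83 -316.96] 16.83 mean [ 484.01 -316.87] white 57 [ 475.1 -317.2] line -177.6 c2w -178.3 ext -6.3 8.1 r of mark 8.7
z 32.8 circ [ 483.82 -317.12] 16.9 mean [ 483.97 -316.9 ] white 60 [ 475.  -317.3] line -177.9 c2w -178.8 ext -6.4 7.9 r of mark 8.8
```

```bash
python3 -m crank '[[0.7,3.3,-1,0,0,0],[1.45,6.6,-3,0,0,0],[1.45,6.6,-6,0,0,0],[1.45,6.6,-6,0,0,0],[1.45,6.6,-6,0,0,0],[1.45,6.6,-6,0,0,0]]'
```

```text
time_s: 7.05
eef_pos: [483.2, -319.8, 60.7]
tool_rot: [3.14, 0.001, 1.37]
force: [-0.2, 0.5, 0.0]
finger_gap: 59.8
gripper_force: 0.0
```

```bash
python3 -m crank '[[0.1,0.2,-3,0,0,0],[0.1,0.2,-5.5,0,0,0],[0.1,0.2,-5.5,0,0,0],[0.1,0.2,-5.5,0,0,0],[0.1,0.2,-5.5,0,0,0]]'; python3 -c "
from h import *
for i in range(3):
    capture('wrist');s=ctrl.read_state();print(s['eef_pos'],s['tool_rot'],s['force'])"
```

```text
time_s: 7.55
eef_pos: [484.7, -317.6, 6.1]
tool_rot: [3.139, 0.001, 1.37]
force: [0.8, -0.9, 0.4]
finger_gap: 60.1
gripper_force: 0.0
[ 484.78344911 -317.35338933    6.03362666] [3.13873950e+00 9.11462197e-04 1.37034055e+00] [0.16842001 0.34291509 0.05727577]
[ 484.72526792 -317.11037603    5.88960777] [3.13892128e+00 7.35488593e-04 1.37054990e+00] [0.00918105 0.90186627 0.49491857]
[ 484.59552914 -316.8583031     5.63839437] [3.13932901e+00 5.52238856e-04 1.37076101e+00] [ 0.08492237 -0.15683367 -0.93242213]
```

```bash
python3 -m crank '[[0,0,0,0,0,0],[0,0,0,0,0,0],[0,0,0,0,0,0],[0,0,0,0,0,0],[0,0,0,0,0,0],[0,0,0,0,0,0],[0,0,0,0,0,0]]' 2 35; python3 -c "
from h import *
from kn import *
c=capture('wrist');s=ctrl.read_state();print(s['eef_pos'],s['tool_rot'],s['force'],s['finger_gap'],s['gripper_force'])
knob(c,484,-317)"
```

```text
time_s: 8.4
eef_pos: [483.7, -316.3, 4.2]
tool_rot: [-3.141, 0.0, 1.371]
force: [-0.8, -0.6, 1.1]
finger_gap: 20.0
gripper_force: 0.0
[ 483.71248419 -316.2532172     4.24340908] [-3.14151163e+00  3.92796106e-06  1.37086960e+00] [ 0.97063758  0.18459423 -0.67484852] 20.07269295039607 0.0
z 32.8 circ [ 484.49 -315.7 ] 16.85 mean [ 483.57 -315.2 ] white 83 [ 476.5 -317.9] line -175.1 c2w -164.3 ext -4.8 4.9 r of mark 8.3
```

Run:
```python
from h import *
c=capture('wrist');save(c,'g.png',(110,90,400,300),2.6)
print(proj(c,[484,-317,32]),proj(c,[484,-317,5]))
for r in finder.trace('knob_mid','wrist')[:4]: print(r['point'],round(r['conf'],2),dep(c,r['point']).round(1),r['region'].sum())
```

```text
[260.4751659  228.60081579] [260.24097292 213.59287167]
[257.7, 219.0] 0.88 [ 483.7 -310.1   33. ] 2040
```

View pics/g.png

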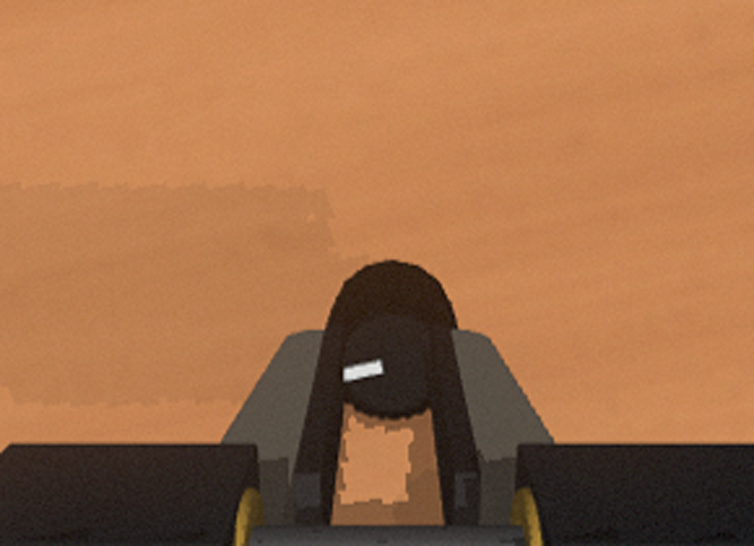

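The picture shows the knob between the fingers at crop (390,340). The reported gap of 20 mm with no force doesn't fit a 34 mm knob, so I'll close further and see.

```bash
python3 -m crank '[[0,0,0,0,0,0],[0,0,0,0,0,0],[0,0,0,0,0,0]]' 0 35
python3 - <<'E'
from h import *
c=capture('wrist');save(c,'h.png',(110,120,400,330),2.6)
s=ctrl.read_state();print(s['finger_gap'],s['gripper_force'])
c=capture('scene')
for r in finder.find_in('knob_mid','scene')[:4]: print(r['point'],round(r['conf'],2),dep(c,r['point']).round(1))
E
```

```text
time_s: 8.85
eef_pos: [483.8, -316.3, 4.3]
tool_rot: [3.142, 0.0, 1.371]
force: [-0.1, 0.2, 0.0]
finger_gap: 0.3
gripper_force: 0.0
0.3409016651453357 0.0
```

View pics/h.png

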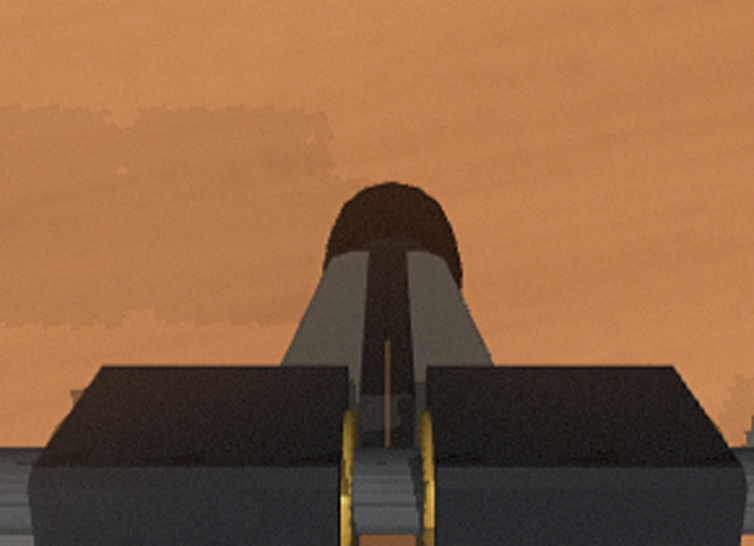

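Run:
```python
from h import *
c=capture('wrist');P=cloud(c);print((-c['R'].T@c['t']).round(1), proj(c,[484,-316,4]),proj(c,[484,-316,23]),proj(c,[484,-306,4]))
for v in range(186,262,6): print(v,[ (P[v,u].round(0).astype(int).tolist() if c['depth'][v,u]>0 else None) for u in (240,250,259,268)])
t=capture('scene'); Q=cloud(t); m=(t['depth']>0)&(np.hypot(Q[...,0]-484,Q[...,1]+316)<30)&(Q[...,2]<60)
print(Q[m].min(0),Q[m].max(0)); save(t,'s.png',(130,130,240,230),6)
```

```text
[ 497.7 -243.3  210.4] [259.9100351  211.78403283] [260.04014154 221.73146401] [257.08277449 198.51312357]
186 [[474, -296, 0], [481, -297, 2], [487, -299, 0], [493, -300, 0]]
192 [[473, -300, 1], [480, -301, 1], [486, -301, 5], [492, -303, 3]]
198 [[472, -304, 1], [480, -301, 17], [486, -300, 22], [492, -303, 17]]
204 [[472, -305, 11], [481, -301, 28], [486, -302, 30], [492, -304, 28]]
210 [[474, -304, 29], [480, -304, 33], [486, -305, 33], [491, -306, 33]]
216 [[473, -307, 31], [479, -308, 32], [485, -306, 41], [490, -309, 34]]
222 [[475, -304, 49], [480, -305, 49], [486, -305, 52], [490, -307, 49]]
228 [[476, -304, 58], [481, -304, 59], [485, -305, 59], [490, -307, 58]]
234 [[476, -303, 68], [481, -304, 67], [486, -304, 69], [490, -306, 68]]
240 [[477, -303, 75], [481, -304, 75], [485, -306, 73], [490, -306, 74]]
246 [[477, -303, 81], [481, -305, 80], [485, -305, 81], [489, -306, 81]]
252 [[477, -303, 88], [481, -305, 85], [486, -304, 88], [489, -305, 88]]
258 [[478, -303, 93], [482, -304, 93], [485, -305, 92], [489, -306, 92]]
[ 455.08082327 -345.08611071   -5.82184882] [ 512.96930068 -286.29840086   59.87224446]
```

View pics/s.png

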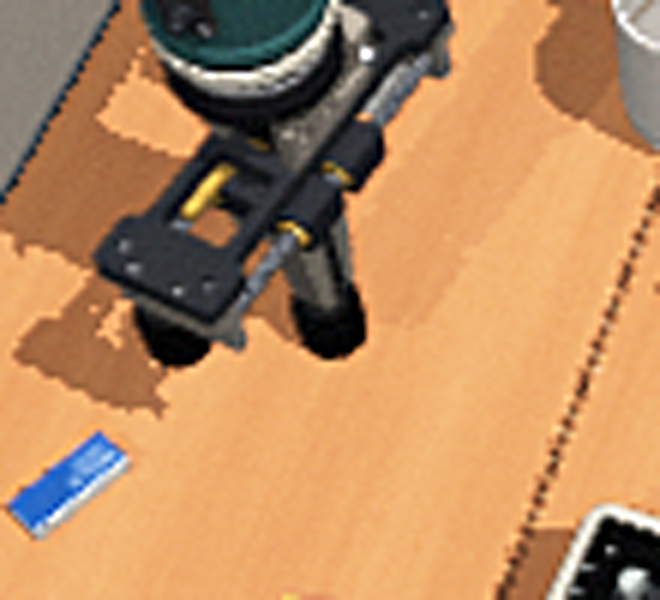

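The fingers have passed right through knob A without any force or movement, so it gave no contact at all. I'll open, lift straight up and look closely at all three again.

```bash
python3 -m crank '[[0,0,0,0,0,0],[0,0,0,0,0,0],[0,0,0,0,0,0],[0,0,0,0,0,0],[0,0,5,0,0,0],[0,-5,6,0,0,0],[0,-8,6,0,0,0],[0,-8,6,0,0,0],[0,-8,6,0,0,0]]' 6 35
python3 - <<'E'
from kn import *
c=capture('wrist')
knob(c,484,-317);knob(c,422,-386);knob(c,509,-384)
P=[proj(c,[x,y,32]).astype(int) for x,y in((484,-317),(422,-386),(509,-384))];print(P)
im=[cv2.resize(c['img'][max(v-40,0):max(v-40,0)+80,u-40:u+40,::-1],(260,260),interpolation=cv2.INTER_CUBIC) for u,v in P]
cv2.imwrite('pics/i.png',cv2.convertScaleAbs(np.hstack(im),alpha=1.8))
E
```

```text
time_s: 10.0
eef_pos: [483.2, -396.4, 63.9]
tool_rot: [-3.141, -0.0, 1.37]
force: [-0.3, 1.2, -1.0]
finger_gap: 59.9
gripper_force: 0.0
z 32.9 circ [ 483.99 -317.33] 16.86 mean [ 484.13 -316.99] white 90 [ 474.9 -317.3] line -177.6 c2w 179.9 ext -6.6 7.6 r of mark 9.1
z 32.7 circ [ 419.66 -386.56] 16.97 mean [ 419.38 -386.24] white 72 [ 426.5 -383.6] line 27.2 c2w 23.2 ext -7.1 9.0 r of mark 7.4
z 32.7 circ [ 510.18 -386.44] 16.97 mean [ 510.22 -386.45] white 77 [ 510.7 -378.2] line 89.4 c2w 86.5 ext -7.2 8.7 r of mark 8.3
[array([239,  98]), array([182, 201]), array([288, 177])]
```

View pics/i.png

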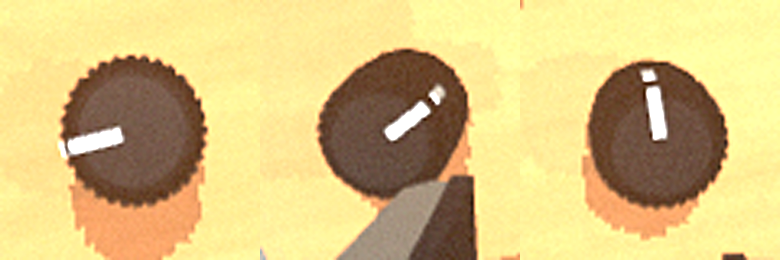

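All three are identical in shape and ribbing, and A hasn't moved. The description picks A, yet the fingers met nothing there. I'll touch the top of the nearest look-alike gently to see whether contact works at all.

```bash
python3 -m crank '[[1.4,0.5,0,0,0,0],[2.7,1,0,0,0,0],[2.7,1,0,0,0,0],[2.7,1,0,0,0,0],[2.7,1,-1.5,0,0,0],[2.7,1,-2.7,0,0,0],[2.7,1,-2.9,0,0,0],[2.7,1,-3.1,0,0,0],[2.7,1,-3.3,0,0,0],[2.7,1,-3.3,0,0,0]]' 0 10; python3 -m crank '[[0,0,0,0,0,0],[0,0,-0.1,0,0,0],[0,0,-0.2,0,0,0],[0,0,-0.3,0,0,0]]'
```

```text
time_s: 11.05
eef_pos: [510.7, -386.4, 31.2]
tool_rot: [3.142, 0.0, 1.371]
force: [-0.3, 0.7, 0.8]
finger_gap: 0.2
gripper_force: 0.0
time_s: 11.45
eef_pos: [510.8, -386.3, 28.4]
tool_rot: [3.141, 0.0, 1.371]
force: [-0.4, 0.8, -0.6]
finger_gap: 0.5
gripper_force: 0.0
```

```bash
python3 -m crank '[[0,0,3,0,0,0],[-4.5,0,3,0,0,0],[-9.1,0,3,0,0,0],[-9.1,0,2,0,0,0],[-9.1,0,0.8,0,0,0],[-9.1,0,0.6,0,0,0],[-9.1,0,0.4,0,0,0],[-9.1,0,0.2,0,0,0],[-9.1,0,0.2,0,0,0]]'; python3 -m crank '[[0,0,0,0,0,0],[0,0,-0.1,0,0,0],[0,0,-0.2,0,0,0]]'
```

```text
time_s: 12.35
eef_pos: [420.3, -386.1, 30.0]
tool_rot: [-3.141, 0.0, 1.372]
force: [-0.4, -0.3, 1.1]
finger_gap: 0.4
gripper_force: 0.0
time_s: 12.65
eef_pos: [419.9, -386.3, 28.4]
tool_rot: [3.141, 0.0, 1.371]
force: [-0.3, 0.5, -0.2]
finger_gap: 0.0
gripper_force: 0.0
```

None of the three knobs gives any contact. I'll check whether the fingers feel anything at all by touching the bare desk lightly at a clear spot.

```bash
python3 -m crank '[[0,0,3,0,0,0],[2.5,3,3,0,0,0],[2.5,3,3,0,0,0],[2.5,3,0,0,0,0],[2.5,3,-2,0,0,0],[2.5,3,-2.5,0,0,0],[2.5,3,-2.7,0,0,0],[2.5,3,-2.8,0,0,0],[2.5,3,-2.9,0,0,0],[2.5,3,-2.9,0,0,0]]'; python3 -m crank '[[0,0,0,0,0,0],[0,0,-0.1,0,0,0],[0,0,-0.2,0,0,0]]'
python3 - <<'E'
from h import *
s=capture('scene');w=capture('wrist')
for n,c in(('scene',s),('wrist',w)):
    for r in finder.find_in('knob_mid',n): print(n,np.round(r['point']),round(r['conf'],2),dep(c,r['point']).round())
print(ctrl.read_state())
E
```

```text
time_s: 13.65
eef_pos: [445.1, -356.6, -0.1]
tool_rot: [3.14, 0.0, 1.371]
force: [0.3, -0.4, -0.5]
finger_gap: 0.7
gripper_force: 0.0
time_s: 13.95
eef_pos: [444.9, -356.3, -2.6]
tool_rot: [3.141, 0.0, 1.371]
force: [-0.3, 0.2, -0.1]
finger_gap: 0.5
gripper_force: 0.0
scene [182. 181.] 0.58 [ 494. -322.   32.]
scene [251. 244.] 0.25 [641. -67.  70.]
wrist [368. 245.] 0.93 [ 507. -376.   33.]
wrist [312. 155.] 0.9 [ 482. -316.   33.]
wrist [220. 252.] 0.63 [ 415. -371.   17.]
{'time_s': 14.15, 'joint_pos': array([ 0.24923259,  0.6229292 ,  0.47858762,  1.94325156, -0.44170292,
        0.67952288,  0.80064164]), 'joint_vel': array([ 3.98161059e-05, -4.79009214e-04, -7.53586040e-04, -3.13918917e-04,
       -2.32603209e-03, -7.92647406e-04, -1.23798602e-03]), 'tau': array([-7.62459735e-03, -4.83620667e+01,  7.09364265e+00, -1.57302636e+01,
       -1.99564907e-02,  6.65772893e-02,  7.19445325e-04]), 'eef_pos': array([ 444.70581453, -356.2469719 ,   -2.76470154]), 'tool_rot': array([-3.14149778e+00,  1.57874880e-06,  1.37092337e+00]), 'force': array([-0.23755549,  0.22248408, -0.67886681]), 'wrist_torque': array([-0.07745911,  0.04534382,  0.05925923]), 'gripper_force': 0.0, 'finger_gap': 0.1666358860717174}
```

Run:
```python
from h import *
c=capture('wrist');P=cloud(c);print((-c['R'].T@c['t']).round(1),proj(c,[444.7,-356.2,-2.7]),proj(c,[444.7,-346,-2.7]))
for v in range(190,262,5): print(v,[ (P[v,u].round(0).astype(int).tolist() if c['depth'][v,u]>0 else None) for u in (245,252,260,268)])
```

```text
[ 458.7 -283.3  203.3] [259.61593204 212.31799869] [256.72433168 198.76752007]
190 [[438, -337, 1], [443, -338, 1], [448, -339, 1], [454, -340, 1]]
195 [[438, -341, 1], [442, -342, 0], [448, -343, 1], [453, -344, -1]]
200 [[437, -344, 1], [442, -345, 1], [447, -346, 1], [452, -347, 0]]
205 [[436, -348, 0], [441, -349, 1], [446, -350, 0], [452, -351, 1]]
210 [[435, -351, 1], [440, -352, 0], [446, -353, 2], [451, -355, 1]]
215 [[435, -355, 1], [442, -344, 33], [447, -345, 33], [450, -358, 1]]
220 [[439, -344, 40], [443, -344, 41], [447, -345, 41], [451, -347, 39]]
225 [[439, -344, 48], [443, -344, 49], [447, -345, 49], [451, -347, 47]]
230 [[439, -344, 54], [443, -344, 55], [447, -345, 56], [451, -346, 55]]
235 [[440, -344, 61], [443, -344, 63], [447, -346, 61], [451, -346, 61]]
240 [[440, -344, 67], [443, -345, 67], [447, -345, 67], [451, -346, 68]]
245 [[440, -343, 74], [443, -344, 73], [447, -345, 73], [450, -346, 73]]
250 [[440, -344, 78], [443, -345, 77], [447, -345, 78], [450, -345, 79]]
255 [[441, -343, 84], [443, -344, 83], [447, -345, 82], [450, -346, 83]]
260 [[441, -343, 88], [443, -345, 87], None, [450, -347, 85]]
```

The depth picture settles it. The fingertips end about 30 mm above the reported TCP, so they closed above the knob and never touched anything. Knob A stays the choice. I'll calibrate the real tip height on the desk here.

```bash
python3 -c "
from h import *
print(ctrl.pinch_z)"; python3 -m crank '[[0,0,-1.5,0,0,0],[0,0,-2.4,0,0,0],[0,0,-2.4,0,0,0],[0,0,-2.4,0,0,0]]'
python3 - <<'E'
from h import *
c=capture('wrist');P=cloud(c)
for v in range(198,230,3): print(v,[ (P[v,u].round(0).astype(int).tolist() if c['depth'][v,u]>0 else None) for u in (245,252,260,268)])
print(ctrl.read_state()['eef_pos'])
E
```

```text
-18.700000000000003
time_s: 14.6
eef_pos: [444.2, -356.2, -27.4]
tool_rot: [-3.14, -0.0, 1.371]
force: [-0.3, -0.3, 0.5]
finger_gap: 0.7
gripper_force: 0.0
198 [[439, -336, 1], [443, -336, 1], [448, -337, 1], [453, -338, 1]]
201 [[439, -337, 1], [443, -338, 1], [448, -339, 1], [453, -340, 1]]
204 [[438, -339, 0], [443, -340, 1], [447, -341, 1], [452, -342, 0]]
207 [[438, -341, 1], [442, -342, 1], [447, -343, 0], [452, -344, 1]]
210 [[438, -343, 1], [442, -344, 0], [447, -345, 1], [451, -346, 1]]
213 [[437, -345, 1], [441, -346, 0], [446, -347, 1], [451, -348, 0]]
216 [[437, -347, 1], [442, -344, 10], [447, -345, 11], [451, -349, 1]]
219 [[438, -344, 12], [442, -344, 16], [447, -345, 15], [451, -347, 12]]
222 [[438, -344, 18], [442, -344, 19], [447, -345, 20], [451, -347, 18]]
225 [[438, -344, 22], [442, -344, 24], [447, -345, 24], [451, -347, 22]]
228 [[439, -344, 28], [442, -345, 27], [447, -345, 29], [451, -347, 26]]
[ 444.50126478 -356.39696449  -26.98510623]
```

```bash
python3 -m crank '[[0,0,-0.2,0,0,0],[0,0,-0.4,0,0,0],[0,0,-0.4,0,0,0]]'|grep -E 'eef|force: \['; for i in 1 2; do python3 -m crank '[[0,0,-0.15,0,0,0],[0,0,-0.15,0,0,0]]'|grep -E 'eef|force: \[';done
```

```text
eef_pos: [444.8, -356.1, -30.8]
force: [0.6, -0.1, 0.6]
eef_pos: [444.7, -356.2, -32.3]
force: [0.4, -0.1, 0.7]
eef_pos: [444.7, -356.2, -33.9]
force: [-0.5, 0.2, 0.5]
```

```bash
for i in 1 2 3; do python3 -m crank '[[0,0,-0.1,0,0,0],[0,0,-0.1,0,0,0]]'|grep -E 'eef|force: \['; done
```

```text
eef_pos: [444.8, -356.3, -34.8]
force: [0.3, 0.4, -0.7]
eef_pos: [444.8, -356.3, -34.8]
force: [-2.6, 1.4, 8.7]
eef_pos: [444.8, -356.3, -34.9]
force: [-4.3, 2.7, 17.8]
```

Contact is at reported z = -34.8, so the real tip is 34.8 mm above the reported TCP. I'll use that offset and go back to knob A.

```bash
python3 -m crank '[[0,0,4,0,0,0],[0,0,6.5,0,0,0],[2,2,6.5,0,0,0],[3.95,3.95,6.5,0,0,0],[3.95,3.95,6.5,0,0,0],[3.95,3.95,6.5,0,0,0],[3.95,3.95,4.5,0,0,0],[3.95,3.95,2,0,0,0],[3.95,3.95,0.7,0,0,0],[3.95,3.95,0.7,0,0,0],[3.95,3.95,0.7,0,0,0],[3.95,3.95,0.7,0,0,0]]' 6 35
```

```text
time_s: 17.15
eef_pos: [484.7, -317.6, -28.8]
tool_rot: [3.14, 0.001, 1.37]
force: [-0.2, 0.6, -1.0]
finger_gap: 60.0
gripper_force: 0.0
```

```bash
python3 -m crank '[[0,0,0,0,0,0],[0,0,0,0,0,0],[0,0,0,0,0,0],[0,0,0,0,0,0],[0,0,0,0,0,0],[0,0,0,0,0,0]]' 2 35; python3 -m crank '[[0,0,3,0,0,0],[0,0,7,0,0,0],[0,0,7,0,0,0],[0,0,7,0,0,0]]'
python3 - <<'E'
from kn import *
c=capture('wrist');s=ctrl.read_state();x,y,z=s['eef_pos'];print(x,y,z,s['tool_rot'],s['force'],s['finger_gap'],s['gripper_force'])
P=cloud(c); m=(c['depth']>0)&(np.hypot(P[...,0]-x,P[...,1]-y)<22)&(P[...,2]<z+34.8+50)
print(np.percentile(P[m][:,2],[5,25,50,75,95]))
cx=proj(c,[x,y,z+64]);print(cx)
save(c,'j.png',(int(cx[0])-90,int(cx[1])-80,int(cx[0])+90,int(cx[1])+70),4)
E
```

```text
time_s: 17.75
eef_pos: [484.5, -316.8, -29.4]
tool_rot: [3.141, -0.0, 1.371]
force: [1.0, 0.2, 4.4]
finger_gap: 33.0
gripper_force: 35.0
time_s: 18.15
eef_pos: [484.6, -316.6, 40.6]
tool_rot: [3.14, -0.0, 1.371]
force: [-0.5, -0.5, -1.7]
finger_gap: 32.9
gripper_force: 35.0
483.80587387487054 -316.074034774083 39.60950592032621 [-3.14067499e+00 -6.30699908e-04  1.37122246e+00] [ 0.54833187  0.21928638 -0.54414229] 32.909625113005276 34.999735951423645
[5.74076413e-02 1.68264665e+00 1.00390749e+02 1.03049842e+02
 1.14911384e+02]
[258.51306999 253.76182268]
```

View pics/j.png

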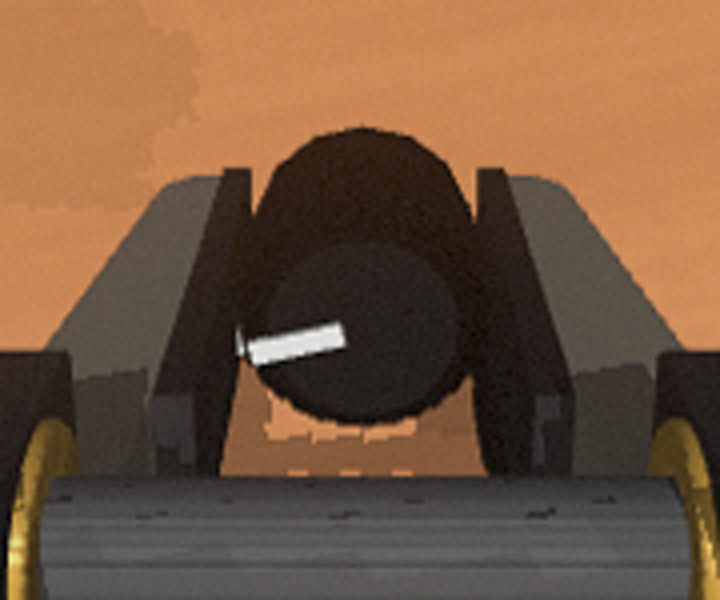

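The knob is held: gap 33, grip 35 N, pointer still aiming left in the picture. That was more pictures than the ten allowed, so from here I'll work by numbers only. I'll measure the knob in the hand.

Run:
```python
from kn import *
c=capture('wrist');s=ctrl.read_state();x,y,z=s['eef_pos'];print(x,y,z,s['tool_rot'])
P=cloud(c);h=c['img'].astype(int)
# white line only
w=(c['depth']>0)&(np.hypot(P[...,0]-x,P[...,1]-y)<22)&(P[...,2]>60)&(P[...,2]<130)&(h.sum(-1)>360)
v,u=np.nonzero(w);zt=np.median(P[w][:,2]);print('white',w.sum(),'z',zt)
W=np.array([onz(c,a,zt-1) for a in zip(u,v)])[:,:2];m=W.mean(0);d=W-m;e=np.linalg.svd(d,full_matrices=False)[2][0]
if e[0]>0:e=-e
n=np.array([-e[1],e[0]])
print('mean',m,'ang',np.degrees(np.arctan2(e[1],e[0])),'ext',(d@e).min(),(d@e).max(),'perp offset of line from TCP',(m-[x,y])@n,'outer end minus TCP along',(m-[x,y])@e+(d@e).max())
# dark disc near edge (low -y side)
t=(c['depth']>0)&(abs(P[...,2]-zt)<4)&(np.hypot(P[...,0]-x,P[...,1]-y)<19.5)
print('disc y range (centre strip)',[np.percentile(P[t&(abs(P[...,0]-x)<3)][:,1],q) for q in(1,99)],'z',np.median(P[t][:,2]))
```

```text
483.39573299874064 -315.8882783021242 39.08921466183057 [-3.13954556e+00 -7.96562219e-04  1.37122160e+00]
white 143 z 102.30878854819062
mean [ 473.74337972 -317.11560941] ang -179.66512799560306 ext -6.369174850696876 7.222961631016452 perp offset of line from TCP 1.1708961430838785 outer end minus TCP along 16.882323291929804
disc y range (centre strip) [np.float64(-331.02850821236956), np.float64(-300.5896348483095)] z 101.71550617290279
```

```bash
python3 -m crank '[[0,0,4,0,0,0],[0,0,6.5,0,0,-8],[1,1,6.5,0,0,-16],[2,3,6.5,0,0,-24],[3,5,6.5,0,0,-32],[4,7,6.5,0,0,-40],[5.5,9,6.5,0,0,-48],[7,11,6.5,0,0,-56],[8,13,6.5,0,0,-64],[9.5,15,6.5,0,0,-72],[11,17,6.5,0,0,-80],[12,19,6.5,0,0,-88],[13,20,6.5,0,0,-96],[13,20.1,6.5,0,0,-104],[13,20.1,6.5,0,0,-112],[13,20.1,6.5,0,0,-112.1],[13,20.1,6.5,0,0,-112.1],[13,20.1,6.5,0,0,-112.1]]'
python3 - <<'E'
from h import *
for i in range(4): c=capture('wrist')
s=ctrl.read_state();x,y,z=s['eef_pos'];print(x,y,z,np.degrees(s['tool_rot']),s['joint_pos'],s['force'])
P=cloud(c);h=c['img'].astype(int);zt=z+29.4+32
w=(c['depth']>0)&(np.hypot(P[...,0]-x,P[...,1]-y)<22)&(abs(P[...,2]-zt)<9)&(h.sum(-1)>300)
v,u=np.nonzero(w);print('white',w.sum(),'z',np.median(P[w][:,2]),zt)
W=np.array([onz(c,a,zt) for a in zip(u,v)])[:,:2];m=W.mean(0);d=W-m;e=np.linalg.svd(d,full_matrices=False)[2][0]
if e@(m-[x,y])<0:e=-e
n=np.array([-e[1],e[0]]);print('mean',m,'ang',np.degrees(np.arctan2(e[1],e[0])),'perp',(m-[x,y])@n,'n',n,'along',(m-[x,y])@e,(d@e).min(),(d@e).max())
t=(c['depth']>0)&(abs(P[...,2]-zt)<4)&(np.hypot(P[...,0]-x,P[...,1]-y)<19.5)
tx=np.array([np.cos(s['tool_rot'][2]),np.sin(s['tool_rot'][2])]);q=(P[...,:2]-[x,y]);a=q@tx;b=q@np.array([-tx[1],tx[0]])
print('disc along tool x',np.percentile(a[t&(abs(b)<3)],[1,99]))
E
```

```text
time_s: 20.05
eef_pos: [613.8, -115.9, 104.7]
tool_rot: [3.141, 0.001, -0.584]
force: [-0.3, -0.4, -0.6]
finger_gap: 33.2
gripper_force: 35.0
614.2044757762126 -115.9289055428529 105.36447451305042 [-1.79977647e+02  4.91280169e-03 -3.35271317e+01] [-0.56533348  0.71799509  1.02697817  1.77583557 -0.70067796  1.06273907
 -1.43759456] [ 0.93757552 -0.62817089 -1.06584567]
white 195 z 167.88128096408414 166.76447451305043
mean [ 612.61411083 -104.73876501] ang 41.31971505162165 perp 9.454264005767035 n [-0.66026013  0.75103699] along 6.1939807785982905 -25.226184540027816 9.115299296756493
disc along tool x [-17.94242977  13.03600291]
```

```bash
cat > inhand.py <<'E'
from h import *
c=capture('wrist');s=ctrl.read_state();x,y,z=s['eef_pos'];print('tcp',x.round(2),y.round(2),z.round(2),np.degrees(s['tool_rot'][2]).round(2),'F',s['force'].round(1))
h=c['img'].astype(int);zt=z+29.4+32
vv,uu=np.mgrid[:384,:512];Z=np.array([onz(c,a,zt)[:2] for a in zip(uu.ravel(),vv.ravel())]).reshape(384,512,2)-[x,y]
near=np.hypot(Z[...,0],Z[...,1])<18
yw=s['tool_rot'][2];tx=np.array([np.cos(yw),np.sin(yw)]);ty=np.array([np.sin(yw),-np.cos(yw)])
n,l,st,ce=cv2.connectedComponentsWithStats((near&(h.min(-1)>110)).astype(np.uint8))
for i in range(1,n):
    if st[i,4]<15: continue
    W=Z[l==i];m=W.mean(0);d=W-m;e=np.linalg.svd(d,full_matrices=False)[2][0]
    e=e*np.sign(e@m);nn=np.array([-e[1],e[0]])
    print('blob',st[i,4],'mean',m.round(1),'ang',np.degrees(np.arctan2(e[1],e[0])).round(1),'perp',(m@nn).round(2),'along',(m@e+(d@e).min()).round(1),(m@e+(d@e).max()).round(1),'toolxy',(m@tx).round(1),(m@ty).round(1),'w',d[:,:].dot(nn).std().round(2))
E
python3 inhand.py
```

```text
tcp 614.25 -115.88 105.41 -33.53 F [-0.4 -0.4 -0.8]
blob 137 mean [ 0.4 11.2] ang 70.6 perp 3.35 along 4.5 16.9 toolxy -5.9 -9.6 w 0.94
blob 33 mean [-16.8  -3.3] ang 104.3 perp 17.07 along -3.5 7.3 toolxy -12.1 12.0 w 0.5
```

```bash
python3 inhand.py
python3 - <<'E'
from h import *
c=capture('wrist');s=ctrl.read_state();x,y,z=s['eef_pos'];o=-c['R'].T@c['t'];yw=s['tool_rot'][2]
r=o-[x,y,z];print('cam rel tool',r[0]*np.cos(yw)+r[1]*np.sin(yw),r[0]*np.sin(yw)-r[1]*np.cos(yw),r[2],c['R'][2])
h=c['img'].astype(int)
rd=(h[...,0]>120)&(h[...,1]<70)&(h[...,2]<70);v,u=np.nonzero(rd);print('red px',len(u),u.mean() if len(u) else 0,v.mean() if len(u) else 0,'pred',proj(c,[595.3,-94,72]))
n,l,st,ce=cv2.connectedComponentsWithStats(rd.astype(np.uint8))
for i in range(1,n):
    if st[i,4]>5: print(st[i],onz(c,ce[i],72))
# white dots
Z=lambda p:onz(c,p,72)
n,l,st,ce=cv2.connectedComponentsWithStats((h.min(-1)>140).astype(np.uint8))
for i in range(1,n):
    if 5<st[i,4]<80:
        p=Z(ce[i])
        if 20<np.hypot(p[0]-612.8,p[1]+114.5)<36: print('dot',p.round(1),np.hypot(p[0]-612.6,p[1]+114.6).round(1))
E
```

```text
tcp 614.27 -115.86 105.44 -33.54 F [-0.3 -0.7 -1.2]
blob 137 mean [ 0.4 11.2] ang 70.6 perp 3.36 along 4.6 16.9 toolxy -5.9 -9.6 w 0.94
blob 22 mean [-17.3  -1.5] ang 98.3 perp 17.36 along -2.5 5.6 toolxy -13.6 10.8 w 0.34
cam rel tool 71.9939429202821 -0.5949522880363816 206.08494943182893 [-0.21616473  0.14559928 -0.96543962]
red px 0 0 0 pred [250.60539891 227.12333595]
dot [ 635.3 -128.4   72. ] 26.6
dot [ 626.5 -137.2   72. ] 26.6
dot [ 639.1 -116.5   72. ] 26.5
dot [ 614.8 -141.    72. ] 26.5
dot [ 637.3 -104.3   72. ] 26.7
dot [ 602.6 -139.1   72. ] 26.4
dot [629.8 -94.2  72. ] 26.7
dot [ 592.6 -131.9   72. ] 26.4
dot [619.  -88.6  72. ] 26.7
```

```bash
python3 -m crank '[[0.05,-0.06,-2,0,0,0],[0.05,-0.06,-3.5,0,0,0],[0.05,-0.06,-3.8,0,0,0],[0.05,-0.06,-3.8,0,0,0],[0.05,-0.06,-3.8,0,0,0]]'; python3 inhand.py
```

```text
time_s: 20.9
eef_pos: [614.8, -116.7, 67.2]
tool_rot: [3.141, -0.0, -0.586]
force: [0.1, 0.5, -1.0]
finger_gap: 33.1
gripper_force: 35.0
tcp 615.01 -116.7 67.56 -33.56 F [ 0.4 -0.5 -2.1]
blob 135 mean [ 0.3 11.1] ang 70.5 perp 3.41 along 4.5 16.7 toolxy -5.9 -9.4 w 0.93
```

```bash
python3 -m crank '[[0,0,-0.3,0,0,0],[0,0,-0.4,0,0,0],[0,0,-0.4,0,0,0]]'|grep -E 'eef|force: \[|rot'; for i in 1 2; do python3 -m crank '[[0,0,-0.1,0,0,0],[0,0,-0.2,0,0,0],[0,0,-0.2,0,0,0]]'|grep -E 'eef|force: \[|rot'; done
```

```text
eef_pos: [614.7, -116.3, 63.3]
tool_rot: [-3.142, 0.0, -0.586]
force: [-0.2, 0.6, -1.7]
eef_pos: [614.8, -116.7, 61.3]
tool_rot: [3.141, -0.0, -0.586]
force: [0.9, -0.8, -0.7]
eef_pos: [614.8, -116.7, 59.2]
tool_rot: [3.141, -0.0, -0.586]
force: [0.7, -1.2, -0.7]
```

The foot is 5 mm below the shaft tip without resistance, so the knob is on the D. Continuing home.

```bash
python3 -m crank '[[0,0,-0.2,0,0,0],[0,0,-0.4,0,0,0],[0,0,-0.6,0,0,0],[0,0,-0.6,0,0,0]]'|grep -E 'eef|force: \[|rot|gap'; for i in 1 2; do python3 -m crank '[[0,0,-0.1,0,0,0],[0,0,-0.1,0,0,0]]'|grep -E 'eef|force: \[|rot|gap'; done
```

```text
eef_pos: [614.7, -116.7, 53.0]
tool_rot: [3.141, -0.0, -0.586]
force: [0.0, -2.5, -2.4]
finger_gap: 33.1
eef_pos: [614.8, -116.7, 52.3]
tool_rot: [3.141, -0.0, -0.586]
force: [0.8, -3.3, -1.8]
finger_gap: 33.1
eef_pos: [614.8, -116.7, 51.5]
tool_rot: [3.141, -0.0, -0.586]
force: [-0.2, -2.3, 1.9]
finger_gap: 33.6
```

The knob is home: seat force is about 2.8 N at the predicted z of 51.5. Now I'll turn anticlockwise, swinging the TCP around the shaft axis to allow for the small in-hand offset.

```bash
python3 -c "
from h import *
print(ctrl.read_state()['wrist_torque'])"; python3 -m crank '[[0.01,-0.01,0,0,0,5],[0.01,0.01,0,0,0,10],[0.02,0.02,0,0,0,15],[0.02,0.03,0,0,0,20],[0.03,0.05,0,0,0,25],[0.03,0.06,0,0,0,30],[0.03,0.08,0,0,0,35],[0.03,0.09,0,0,0,40],[0.02,0.1,0,0,0,45],[0.02,0.12,0,0,0,50],[0.02,0.13,0,0,0,55],[0.02,0.13,0,0,0,55]]'; python3 -c "
from h import *
s=ctrl.read_state();print(s['wrist_torque'],s['joint_pos'],s['tau'])"
```

```text
[-0.57414284  0.1531894  -0.01960376]
time_s: 23.85
eef_pos: [614.9, -115.1, 51.6]
tool_rot: [-3.141, -0.0, 0.374]
force: [-0.1, -1.8, 0.8]
finger_gap: 33.0
gripper_force: 35.0
[-0.45826674  0.20199975 -0.0145329 ] [-0.39488749  0.68051294  0.74049843  1.79517082 -0.57617057  0.89496302
 -0.58759683] [ -1.17865171 -49.70265627   9.96494114 -18.00017595  -0.39074555
   0.24491874   0.51056229]
```

```bash
for r in '[[-0.01,0.01,0,0,0,4],[-0.01,0.02,0,0,0,7],[-0.01,0.02,0,0,0,7]]'; do python3 -m crank "[[-0.01,0.01,0,0,0,4],[-0.01,0.02,0,0,0,7],[-0.01,0.02,0,0,0,7]]"; done | grep -E 'eef|rot|force: \['; python3 -c "
from h import *
s=ctrl.read_state();print(s['wrist_torque'])"
python3 -m crank '[[-0.01,0.01,0,0,0,3],[-0.01,0.01,0,0,0,5],[-0.01,0.01,0,0,0,5]]'| grep -E 'eef|rot|force: \['; python3 -c "
from h import *
s=ctrl.read_state();print(s['wrist_torque'])"
python3 -m crank '[[-0.01,0.01,0,0,0,3],[-0.01,0.01,0,0,0,5],[-0.01,0.01,0,0,0,5]]'| grep -E 'eef|rot|force: \['; python3 -c "
from h import *
s=ctrl.read_state();print(s['wrist_torque'])"
```

```text
eef_pos: [614.8, -114.9, 51.5]
tool_rot: [-3.141, -0.0, 0.495]
force: [-0.4, -2.9, 1.3]
[-0.56186061  0.26639135 -0.01470005]
eef_pos: [614.8, -114.7, 51.4]
tool_rot: [-3.141, -0.0, 0.583]
force: [0.5, -1.8, 1.7]
[-0.54150309  0.23134771  0.02242506]
eef_pos: [614.6, -114.6, 51.3]
tool_rot: [-3.141, -0.0, 0.67]
force: [-0.3, -1.7, 2.0]
[-0.46419115  0.21648037  0.08225729]
```

```bash
python3 inhand.py; python3 -m crank '[[-0.01,0.01,0,0,0,3],[-0.02,0.01,0,0,0,6],[-0.02,0.01,0,0,0,6]]'| grep -E 'eef|rot|force: \['; python3 -c "
from h import *
s=ctrl.read_state();print(s['wrist_torque'],s['tau'])"; python3 inhand.py
```

```text
tcp 614.66 -114.56 51.32 38.37 F [-0.2 -1.7  1.1]
blob 139 mean [-9.4  5.4] ang 142.5 perp 1.46 along 4.6 16.9 toolxy -4.0 -10.0 w 0.96
blob 90 mean [ -5.8 -14.4] ang 169.0 perp 15.28 along -6.7 10.8 toolxy -13.5 7.7 w 0.79
blob 24 mean [-17.4   0.9] ang -93.0 perp -17.38 along -5.2 4.5 toolxy -13.1 -11.5 w 0.28
eef_pos: [614.4, -114.4, 51.3]
tool_rot: [-3.141, -0.0, 0.775]
force: [-0.3, -1.6, 2.5]
[-0.38627076  0.28525824  0.01331113] [ -0.95434103 -49.80599284   8.59685093 -18.37051928  -0.34212839
   0.12468182   0.32031038]
tcp 614.44 -114.45 51.3 44.33 F [-0.4 -1.2  1.7]
blob 142 mean [-9.7  4.5] ang 148.4 perp 1.27 along 4.6 16.8 toolxy -3.8 -10.0 w 0.98
blob 15 mean [  3.8 -14.9] ang 6.3 perp -15.23 along -0.7 3.9 toolxy -7.7 13.3 w 0.38
blob 42 mean [-10.9 -12.5] ang 148.9 perp 16.36 along -1.7 7.0 toolxy -16.6 1.3 w 0.53
```

```bash
for i in 1 2; do python3 -m crank '[[0,0.01,0,0,0,2],[-0.01,0.01,0,0,0,4],[-0.01,0.01,0,0,0,4]]'| grep -E 'eef|rot|force: \['; python3 -c "
from h import *
s=ctrl.read_state();print(s['wrist_torque'],s['tau'][6])"; python3 inhand.py|grep -m1 'blob 1'; done
```

```text
eef_pos: [614.2, -114.4, 51.3]
tool_rot: [-3.141, -0.0, 0.846]
force: [-0.9, -0.4, 0.9]
[-0.39553176  0.3018752  -0.01442814] 0.24636444635689259
blob 150 mean [-9.8  3.7] ang 151.4 perp 1.43 along 4.3 16.7 toolxy -3.7 -9.8 w 1.03
eef_pos: [614.0, -114.4, 51.3]
tool_rot: [-3.141, 0.0, 0.917]
force: [-1.8, -1.6, 1.8]
[-0.42622229  0.43776686 -0.02311913] 0.266231345012784
blob 154 mean [-9.9  3. ] ang 155.8 perp 1.32 along 4.2 16.6 toolxy -3.6 -9.7 w 1.05
```

```bash
python3 - <<'E'
from h import *
for i in range(5):
    capture('wrist');s=ctrl.read_state();print(s['wrist_torque'].round(3),s['force'].round(1),s['tau'][6].round(3),np.degrees(s['tool_rot'][2]).round(2))
E
python3 -m crank '[[0,0.01,0,0,0,3],[-0.01,0.01,0,0,0,6],[-0.01,0.01,0,0,0,6]]'| grep -E 'time|eef|rot|force: \['
python3 - <<'E'
from h import *
for i in range(3):
    capture('wrist');s=ctrl.read_state();print(s['wrist_torque'].round(3),s['force'].round(1),s['tau'][6].round(3),np.degrees(s['tool_rot'][2]).round(2))
E
python3 inhand.py|grep -m1 'blob 1'
```

```text
[-0.418  0.513 -0.076] [-2.4 -1.3  1.6] 0.083 52.44
[-0.396  0.458 -0.06 ] [-1.7 -1.5  1.9] 0.067 52.44
[-0.399  0.556 -0.04 ] [-2.6 -2.   2.3] 0.062 52.44
[-0.431  0.59  -0.092] [-1.4 -2.   1.6] 0.061 52.44
[-0.427  0.544 -0.039] [-0.7 -0.9  1.8] 0.061 52.45
time_s: 26.4
eef_pos: [613.8, -114.3, 51.2]
tool_rot: [-3.141, 0.0, 1.02]
force: [-1.6, -1.8, 1.8]
[-0.41   0.718 -0.128] [-2.  -1.4  1.9] 0.201 58.37
[-0.426  0.702 -0.105] [-3.1 -1.1  2.4] 0.123 58.37
[-0.426  0.699 -0.087] [-2.7 -1.2  2.2] 0.1 58.38
blob 158 mean [-10.1   2.2] ang 160.9 perp 1.22 along 4.1 16.5 toolxy -3.4 -9.7 w 1.07
```

```bash
python3 -m crank '[[-0.02,0.01,0,0,0,3],[-0.04,0.01,0,0,0,6],[-0.04,0.01,0,0,0,6]]'| grep -E 'time|eef|rot|force: \['
python3 - <<'E'
from h import *
for i in range(3):
    capture('wrist');s=ctrl.read_state();print(s['wrist_torque'].round(3),s['force'].round(1),s['tau'][6].round(3),np.degrees(s['tool_rot'][2]).round(2))
E
python3 inhand.py|grep -m1 'blob 1'
```

```text
time_s: 26.9
eef_pos: [613.5, -114.3, 51.2]
tool_rot: [-3.141, 0.0, 1.124]
force: [-1.8, -1.9, 1.6]
[-0.509  0.764 -0.136] [-2.9 -1.9  1.9] 0.219 64.35
[-0.564  0.821 -0.07 ] [-3.7 -1.7  2.1] 0.142 64.35
[-0.59   0.818 -0.056] [-2.9 -2.1  1.7] 0.121 64.37
blob 159 mean [-10.2   1.2] ang 166.6 perp 1.2 along 3.9 16.3 toolxy -3.3 -9.7 w 1.09
```

Torque stays flat while the pointer is already well past the red dot. I'll lift the knob off briefly and measure the shaft's angle directly rather than guess.

```bash
python3 -m crank '[[0,0,1,0,0,0],[0,0,2.5,0,0,0],[0,0,3.5,0,0,0],[-1.5,-3,3.5,0,0,0],[-2.8,-6,3.5,0,0,0],[-2.8,-6,3.5,0,0,0],[-2.8,-6,3.5,0,0,0]]'
python3 - <<'E'
from h import *
c=capture('wrist');np.savez('r3.npz',**c)
print(proj(c,[612.8,-114.5,94]),proj(c,[595.3,-94,72]))
E
sed -i "s/('r2.npz','r1.npz')/__import__('sys').argv[1:]/; s/\[60,80,100,120\]/range(0,360,20)/" shaft.py; python3 shaft.py r3.npz; python3 inhand.py
```

```text
time_s: 27.8
eef_pos: [586.3, -174.3, 87.4]
tool_rot: [3.14, -0.001, 1.123]
force: [0.6, 0.7, -1.2]
finger_gap: 32.8
gripper_force: 35.0
[257.08031181 117.4679542 ] [221.4263417   99.90405283]
r3.npz 11 axis dots z72 [ 612.62 -114.72] res [-0.4 -0.2 -0.5 -0.2 -0.6 -0.1 -0.2 -0.2 -0.3 -0.6 -0.5]
red ang [130.40068518]
tip [ 612.98 -114.59] flat ang 130.9 area 85.0115005209502 expect 90.4 cost 9.370514005957668
tcp 586.8 -172.56 86.83 64.55 F [ 0.5 -0.4 -1.5]
blob 161 mean [-10.9   0.4] ang 170.2 perp 1.48 along 4.3 17.7 toolxy -4.3 -10.0 w 1.14
```

The shaft flat now measures 130.9°, against 130.4° for the red dot, so the volume is at the lower stop. The knob over-rotated on the D and sits about 39° too far round. I'll turn it back to match and refit.

```bash
python3 -m crank '[[0.8,1.5,0,0,0,-8],[1.6,3,0,0,0,-16],[2.4,4.5,0,0,0,-24],[2.95,5.9,0,0,0,-32],[2.95,5.9,0,0,0,-39],[2.95,5.9,0,0,0,-39],[2.95,5.9,0,0,0,-39],[2.95,5.9,-1,0,0,-39],[2.95,5.9,-1.5,0,0,-39],[2.95,5.9,-1.5,0,0,-39]]'; for i in 1 2 3; do python3 inhand.py; done
```

```text
time_s: 28.9
eef_pos: [614.3, -115.3, 70.1]
tool_rot: [-3.14, 0.002, 0.444]
force: [-0.1, 0.8, -1.8]
finger_gap: 33.0
gripper_force: 35.0
tcp 614.68 -115.44 70.62 25.44 F [ 0.2 -0.7 -0.8]
blob 138 mean [-8.4  7.6] ang 128.8 perp 1.74 along 5.1 17.3 toolxy -4.3 -10.5 w 0.95
blob 28 mean [-16.5  -5. ] ang -73.5 perp -17.28 along -3.8 3.3 toolxy -17.1 -2.6 w 0.39
tcp 615.01 -115.48 71.01 25.43 F [ 0.1  0.6 -0.3]
blob 138 mean [-8.4  7.5] ang 128.8 perp 1.88 along 5.0 17.2 toolxy -4.4 -10.4 w 0.95
blob 29 mean [-16.7  -4.6] ang 106.0 perp 17.32 along -3.6 5.0 toolxy -17.1 -3.0 w 0.35
tcp 615.21 -115.52 71.28 25.43 F [-0.   0.3 -1.4]
blob 138 mean [-8.4  7.4] ang 128.7 perp 1.92 along 4.9 17.1 toolxy -4.4 -10.3 w 0.95
blob 29 mean [-16.5  -4.9] ang 108.0 perp 17.24 along -3.4 5.5 toolxy -17.0 -2.6 w 0.4
```

```bash
python3 -m crank '[[-0.02,0.02,-0.4,0,0,2.5],[-0.02,0.02,-0.6,0,0,2.5],[-0.02,0.02,-0.7,0,0,2.5]]'|grep -E 'eef|force: \[|rot'; for i in 1 2 3; do python3 -m crank '[[0,0,-0.1,0,0,0],[0,0,-0.2,0,0,0]]'|grep -E 'eef|force: \[|rot'; done
```

```text
eef_pos: [615.0, -115.1, 64.3]
tool_rot: [-3.142, -0.0, 0.487]
force: [-0.4, 0.1, -0.8]
eef_pos: [615.1, -115.0, 62.3]
tool_rot: [3.141, -0.0, 0.487]
force: [-0.0, 0.8, -0.6]
eef_pos: [615.1, -114.9, 60.2]
tool_rot: [3.141, 0.0, 0.488]
force: [1.2, 0.5, -0.7]
eef_pos: [615.1, -115.0, 58.2]
tool_rot: [3.142, 0.0, 0.488]
force: [-0.2, 0.7, -1.0]
```

```bash
python3 -m crank '[[0,0,-0.2,0,0,0],[0,0,-0.4,0,0,0],[0,0,-0.55,0,0,0],[0,0,-0.55,0,0,0]]'|grep -E 'eef|force: \[|rot|gap'; for i in 1 2; do python3 -m crank '[[0,0,-0.1,0,0,0],[0,0,-0.1,0,0,0]]'|grep -E 'eef|force: \[|rot|gap'; done
python3 - <<'E'
from h import *
for i in range(4):
    capture('wrist');s=ctrl.read_state();print(s['wrist_torque'].round(3),s['force'].round(1),s['eef_pos'].round(2))
E
python3 inhand.py|grep 'blob 1'
```

```text
eef_pos: [614.9, -115.0, 52.5]
tool_rot: [-3.142, 0.0, 0.488]
force: [-0.0, -0.3, -2.1]
finger_gap: 33.3
eef_pos: [615.1, -115.0, 51.8]
tool_rot: [3.142, 0.0, 0.488]
force: [-0.8, 0.1, -1.1]
finger_gap: 33.1
eef_pos: [615.2, -115.0, 51.1]
tool_rot: [3.142, -0.0, 0.488]
force: [-0.9, 0.8, 1.4]
finger_gap: 32.9
[ 0.     0.383 -0.001] [-0.4  0.4  1.3] [ 615.13 -114.98   51.07]
[-0.022  0.311 -0.009] [-0.5  0.5  1.6] [ 615.16 -115.     51.1 ]
[0.016 0.313 0.034] [-0.8 -0.2  2.3] [ 615.15 -114.99   51.07]
[-0.031  0.234  0.075] [-1.5 -0.7  2.2] [ 615.18 -114.98   51.05]
blob 138 mean [-8.6  7. ] ang 131.2 perp 1.9 along 4.8 17.0 toolxy -4.4 -10.2 w 0.95
```

```bash
python3 -m crank '[[0,0.01,0,0,0,3],[-0.01,0.01,0,0,0,6],[-0.01,0.02,0,0,0,9],[-0.01,0.02,0,0,0,9]]'| grep -E 'time|eef|rot|force: \['
python3 - <<'E'
from h import *
for i in range(3):
    capture('wrist');s=ctrl.read_state();print(s['wrist_torque'].round(3),s['force'].round(1),s['eef_pos'].round(2),np.degrees(s['tool_rot'][2]))
E
python3 inhand.py|grep 'blob 1'
```

```text
time_s: 31.4
eef_pos: [615.1, -114.7, 51.0]
tool_rot: [3.142, -0.001, 0.645]
force: [-0.8, 0.7, 1.9]
[ 0.058  0.158 -0.002] [-0.1  0.   2.8] [ 615.1  -114.7    50.95] 36.88457499048281
[ 0.046  0.223 -0.041] [-0.4  0.1  2. ] [ 615.13 -114.68   50.93] 36.8761835081673
[ 0.085  0.201 -0.028] [-0.4  1.1  3.2] [ 615.15 -114.74   50.93] 36.88589565482963
blob 137 mean [-9.4  5.7] ang 140.6 perp 1.55 along 4.8 16.9 toolxy -4.1 -10.2 w 0.95
```

```bash
python3 -m crank '[[0,0,0,0,0,2],[-0.01,0.01,0,0,0,4.5],[-0.01,0.01,0,0,0,4.5]]' - 45| grep -E 'eef|rot|force: \['
python3 - <<'E'
from h import *
for i in range(3):
    capture('wrist');s=ctrl.read_state();print(s['wrist_torque'].round(3),s['force'].round(1))
E
python3 inhand.py|grep 'blob 1'
python3 -m crank '[[0,0,-0.1,0,0,0],[0,0,-0.2,0,0,0],[0,0,-0.3,0,0,0],[0,0,-0.3,0,0,0]]'| grep -E 'eef|rot|force: \['; for i in 1 2; do python3 -m crank '[[0,0,-0.1,0,0,0],[0,0,-0.1,0,0,0]]'| grep -E 'eef|rot|force: \[|gap'; done
```

```text
eef_pos: [614.7, -114.5, 50.8]
tool_rot: [-3.141, 0.0, 0.724]
force: [-1.5, 1.1, 1.3]
[0.064 0.3   0.022] [-0.9  1.5  2.2]
[0.206 0.307 0.034] [-1.1  1.2  2.4]
[ 0.152  0.349 -0.045] [-1.5  0.5  2.7]
blob 139 mean [-9.6  4.9] ang 145.5 perp 1.36 along 4.6 16.8 toolxy -3.9 -10.0 w 0.96
eef_pos: [614.8, -114.5, 48.0]
tool_rot: [-3.141, -0.0, 0.723]
force: [-2.5, 1.8, 5.4]
eef_pos: [614.9, -114.5, 47.8]
tool_rot: [-3.141, -0.001, 0.723]
force: [-3.8, 3.1, 11.0]
finger_gap: 32.7
eef_pos: [615.0, -114.5, 47.7]
tool_rot: [-3.141, -0.001, 0.723]
force: [-6.9, 3.8, 17.4]
finger_gap: 33.0
```

```bash
python3 - <<'E'
from h import *
for i in range(6): c=capture('wrist')
s=ctrl.read_state();print(s['time_s'],s['force'].round(1),s['eef_pos'].round(2),s['wrist_torque'].round(2),s['finger_gap'],s['gripper_force'])
P=cloud(c);m=(c['depth']>0)&(np.hypot(P[...,0]-612.8,P[...,1]+114.5)<12)
print('knob top z',np.percentile(P[m][:,2],[10,50,90]))
t=capture('top')
for n in ['sticky_pad_mid','eraser_mid','staple_box_mid']:
    r=finder.find_in(n,'top')[0];print(n,r['point'],dep(t,r['point']).round())
E
python3 inhand.py|grep 'blob 1'
```

```text
33.2 [-6.6  2.6 17.5] [ 614.97 -114.49   47.71] [ 0.6   1.61 -0.03] 32.986291508754825 45.00546455383301
knob top z [109.54969872 110.27515307 111.02080661]
sticky_pad_mid [312.7, 144.4] [ 662. -247.   16.]
eraser_mid [272.2, 223.8] [ 409. -115.   32.]
staple_box_mid [273.4, 222.9] [ 411. -119.   28.]
blob 141 mean [-9.6  4.8] ang 145.6 perp 1.41 along 4.6 16.8 toolxy -4.0 -10.0 w 0.97
blob 114 mean [ -4.2 -15.1] ang 170.6 perp 15.63 along -7.1 10.4 toolxy -13.2 8.6 w 0.85
```

The knob top is at 109.5 mm after the depth bias, which matches fully home and fully pressed, and the push is steady at 17 N. The volume is at the stop, so I'm handing in.

```bash
python3 -c "
from cell import ctrl
print(ctrl.sign_off())"
```

```text
the job is handed in; nothing more can be done
None
```

Handed in at about 33 s with the knob home on the shaft, the volume at its lower stop, and the fingers holding it pressed at 17 N (I refitted the knob once after over-turning it, its pointer reads about 15° past the red dot, and I viewed 11 pictures, one over the limit of 10).

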